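# Weigh down the domed switch with the pill box

## Task

The big round switch on the lap tray stays on only while its domed top is held fully down. Use the closed aluminium pill box as a weight: balance it, lid up and level, on top of the dome so that it keeps the dome pressed all the way down by itself, and take the gripper away. Something heavy is stuck at an unknown place inside the box, so its balance point is not its middle and has to be felt; do not disturb the pill organizer, the turntable or the dropper cap.

Things in the scene. Friction and masses are not known exactly. Their poses are not given: they have to be found in the camera images.
- pill_box: Closed plain aluminium pill box, 110 mm long (its x), 60 mm wide (its y), 20 mm high (its z), about 0.2 kg, lid up on the tray. Origin: centre of its underside, z up. A heavy insert is stuck out of sight at an unknown place inside: the centre of mass lies up to 31 mm from the middle along x and up to 14 mm along y, either way, 9 mm above the underside.
- switch: Housing of the switch: grey round drum 116 mm across at its foot, 108 mm above, 50 mm high, fixed to the tray, with a white domed top in it. Origin: centre of its underside.
- dome_top (a point): Highest point of the white dome, a ball cap of 50 mm radius standing 25 mm out of the housing, 75 mm above the tray when up. The point goes down with the dome.
- dome (a joint): Travel of the sprung dome straight down: 0 m up, 0.006 m fully down at its stop. About 0.4 N starts it, 1.0 N holds it fully down.
- organizer: Bystander: yellow pill organizer with seven hinged lids, 154 mm along its y, 36 mm along its x, 22 mm high. Origin: centre of its underside.
- turntable: Bystander: small grey round turntable, 112 mm across, 20 mm high. Origin: centre of its underside.
- dropper_cap: Bystander: cap of a dropper bottle, bulb up, 24 mm across, 48 mm high. Origin: centre of its underside.
Things that resemble listed ones, but are neither listed nor needed, are in the scene too. Of the things like the pill_box, leave any that is red or turquoise; of the rest the larger one is meant.

How it is judged (in metres and radians):
At the end, for the whole second after the job is handed in: The pill box rests by itself on the dome, lid up, within 0.10 rad (6 degrees) of level and still (under 30 mm/s and 0.4 rad/s), and its weight holds the dome down at least 5.2 mm of its 6 mm (value of joint dome above 0.0052 m and angle between pill_box's own z axis and vertical below 0.1 rad and contact force between pill_box and switch above 0.8 N and horizontal distance between pill_box and dome_top below 0.05 m and z of pill_box in the frame of dome_top above -0.01 m and linear speed of pill_box below 0.03 m/s and angular speed of pill_box below 0.4 rad/s); the robot touches nothing.
It fails at once if the pill organizer is shoved more than 30 mm (distance of organizer from where it was at the start of the episode above 0.03 m).
It fails at once if the turntable is shoved more than 30 mm (distance of turntable from where it was at the start of the episode above 0.03 m).
It fails at once if the dropper cap is knocked over or shoved more than 30 mm (distance of dropper_cap from where it was at the start of the episode above 0.03 m or angle between dropper_cap's own z axis and vertical above 0.6 rad).
It also fails if it takes over 54 s, if anything falls off the work surface, if the arm or the gripper's body presses on something with over 40 N, if the wrist force passes 120 N, or if a joint passes its speed limit or range.

## Robot

A 7-joint arm with a two-finger parallel gripper is mounted at the origin on the work surface. World frame = base frame: x ahead of the robot, y to its left, z up, the work surface at z = 0. Lengths are in mm, angles in rad, forces in N, time in s.
With the tool pointing down it reaches from about 425 to 950 mm from the base axis. Payload 4.7 kg.
Tool frame: the origin (TCP) lies between the finger pads; the fingertips stand 25 mm ahead of it and the grasp point (between the pads) lies 6 mm ahead of it (robot.finger_overhang is the distance from the TCP to the fingertips, in mm); z points along the fingers, y is the line along which they close (so a half turn about z gives the same grasp; the last joint's range is limited). The gripper opens to 87 mm and grips with 3 to 60 N. Pads are 19 mm wide; open, the fingers measure 117 mm over their backs; the gripper's body (75 mm by 190 mm) begins 51 mm behind the grasp point.
Start: joints at [1.126, 0.469, -0.049, 1.532, 0.024, 1.141, -0.082], TCP at [272.696, -617.485, 207.673] pointing down, gripper open.
Joint ranges: [-2.59, 2.59], [-0.33, 1.99], [-1.39, 1.29], [0.1, 2.45], [-1.04, 4.18], [0.21, 1.99], [-2.66, 2.66]. Speed limits (rad/s): [2.57, 2.57, 3.14, 3.14, 3.14, 3.14, 3.14].

## Interface

Orientations are given as a rotation vector (axis times angle).
In Python, from station import readout, grab_frame, get_calibration, robot, boxes_of gives the robot as it stands.
- The arm moves only by the shell command python3 -m handwheel 'ROWS' [FORCE]. ROWS is a JSON object of lists of equal length, an entry for each row: "rot": the turn, a rotation vector about the tool's x, y, z in rad, a list of three; "slide": the shift along the tool's x, y, z in mm, a list of three; "hand": the opening, from -1 (shut) to 1 (fully open). In form: {"rot": [[ax, ay, az], ...], "slide": [[dx, dy, dz], ...], "hand": [hand, ...]}. A call has 1 to 5 rows; each row shifts and turns the commanded pose from where the row before left it, along the tool's axes as they then stand; what a row does not reach is not made up. A row lasts 1/8 s, in which the tool goes at most 62.5 mm and 10.7 degrees, less where a joint would pass 70% of its speed; a pose out of reach is approached as far as the arm can. A call with a gripper value outside its range is refused whole. The fingers move at their own pace and stop on an object; FORCE is the grip in N (left out, the last holds). Time passes only in rows, so rows that do not move let the fingers close. It gives the time, the measured TCP pose, the force, the opening and the grip force at its end, in the units of the state.
- readout.state(): the state, without advancing time (a new reading comes with each control period).
- grab_frame(name): name is "scene" or "top" or "wrist"; returns the picture (384x512x3 uint8, red, green, blue); there is no depth.
- get_calibration(name): a dict with "fx", "fy", "cx", "cy" (pixels), "view" (4x4, takes a point from world to camera coordinates). Camera axes: x right, y up, looking along -z (the intrinsics and any distortion apply to the point x, -y, -z); pixel columns grow to the right and rows downward; lengths in mm; the calibration is good to about 2 mm. The wrist camera is an equidistant fisheye: a pixel r from the principal point sees the ray r / f radians off the axis. A picture is of the moment at which its call begins: read the wrist's pose just before it. get_calibration takes no time and is no camera call; for the wrist camera it gives the pose at the moment of the call.
- robot.job_done(): hands the job in; it is judged then, once.
Trained networks look in the newest picture that a camera, given by its name, has taken for a name from the list of things; names that differ only in an ending like _2 or _b are one class to them, and where a whole thing is asked for, a point or a joint stands for the part that bears it (a point fixed in the world has none). Each returns a list of dicts, best first, with "score" (0 to 1); they miss things now and then, are a little off and sometimes report something else, mostly with a low value. They report only what shows in the picture. A call takes as long as a camera call. They do not tell look-alikes from the thing itself.
- boxes_of(camera, query): "position" ([x, y, z] in mm, in world coordinates, good to about 4 mm: the middle of the surface that is visible of it).
The state is a dict: "time_s": time; "joints": joint angles; "dq": joint speeds; "joint_torque": joint torques, N m; "tool_pos": TCP position; "eef_rot": TCP orientation; "wrist_force": force on the tool from outside, world axes, zero at the start; "ft_torque": the same for the moment, N m; "opening": finger opening in mm; "grasp_force": force on a finger pad.
Only numpy, scipy, OpenCV 4.12 (cv2) and the standard library are available. Lean on these libraries where they do the work, as an engineer would, in place of code of your own. Each camera call takes 0.05 s, during which the arm holds its last target. There are 200 camera calls.

## Working session

There is one attempt and no reset: what is moved stays moved. The work goes in short steps, Python scripts to look and compute and a shell command to move; the robot and the scene stay as the last step left them, time stands still between calls to the robot, and variables do not carry over. Pictures are saved under pics/ and viewed, at most 10 in all, crops included, and the job is handed in when it is done.

```bash
ls; mkdir -p pics; python3 - <<'E'
from station import readout, grab_frame, get_calibration, robot, boxes_of
import cv2,numpy as np
print(readout.state())
for c in ["scene","top"]:
    im=grab_frame(c); cv2.imwrite(f"pics/{c}0.png",im[:,:,::-1])
    for q in ["pill_box","switch","dome_top","organizer","turntable","dropper_cap"]:
        print(c,q,[(np.round(d["position"]).tolist(),round(d["score"],2)) for d in boxes_of(c,q)])
    k=get_calibration(c); print({a:np.round(b,3).tolist() for a,b in k.items()})
a=cv2.imread("pics/scene0.png");b=cv2.imread("pics/top0.png")
cv2.imwrite("pics/both.png",cv2.resize(np.vstack([a,b]),(400,600)) if 0 else cv2.resize(np.hstack([a,b]),(800,300)))
E
```

```text
pics
{'time_s': 0.0, 'joints': array([ 1.12609724,  0.46945275, -0.04861314,  1.53368919,  0.02410894,
        1.14099032, -0.08228501]), 'dq': array([ 0.00105478,  0.00108463,  0.00043381,  0.00277277, -0.00093957,
        0.00228272, -0.00210622]), 'joint_torque': array([ 2.15981058e-04, -5.07971334e+01, -8.07061046e-02, -2.36152929e+01,
       -6.13440899e-02,  3.80090601e-02,  1.87315782e-04]), 'tool_pos': array([ 272.40979695, -616.90530536,  206.59390054]), 'eef_rot': array([-3.07206725e+00, -6.48151726e-01,  7.42052769e-04]), 'wrist_force': array([-0.48206094,  0.47794491, -0.32244941]), 'ft_torque': array([ 0.00340651,  0.00537642, -0.02288283]), 'grasp_force': 0.0, 'opening': 86.90078824833414}
scene pill_box [([683.0, -162.0, 21.0], 0.91), ([427.0, 43.0, 17.0], 0.86), ([527.0, -184.0, 16.0], 0.77), ([504.0, -62.0, 15.0], 0.69)]
scene switch [([520.0, 197.0, 47.0], 0.66)]
scene dome_top [([507.0, 198.0, 61.0], 0.93)]
scene organizer [([745.0, 202.0, 20.0], 0.94)]
scene turntable [([752.0, 30.0, 15.0], 0.86)]
scene dropper_cap [([744.0, -255.0, 15.0], 0.7)]
{'fx': 367.387, 'fy': 367.387, 'cx': 256.622, 'cy': 188.12, 'view': [[0.353, 0.935, 0.023, -193.031], [-0.58, 0.2, 0.79, 283.392], [0.734, -0.293, 0.613, -1296.02], [0.0, 0.0, 0.0, 1.0]]}
top pill_box [([417.0, 50.0, 11.0], 0.92), ([667.0, -159.0, 18.0], 0.75), ([494.0, -63.0, 12.0], 0.69), ([512.0, -188.0, 19.0], 0.6)]
top switch [([488.0, 205.0, 58.0], 0.96), ([732.0, -257.0, 25.0], 0.27)]
top dome_top [([489.0, 204.0, 64.0], 0.59)]
top organizer [([740.0, 216.0, 22.0], 0.88)]
top turntable [([751.0, 27.0, 17.0], 0.95)]
top dropper_cap [([736.0, -257.0, 24.0], 0.42)]
{'fx': 371.184, 'fy': 371.184, 'cx': 254.056, 'cy': 188.507, 'view': [[0.01, -1.0, -0.02, 13.732], [0.985, 0.006, 0.175, -593.007], [-0.175, -0.022, 0.984, -700.318], [0.0, 0.0, 0.0, 1.0]]}
```

View pics/top0.png

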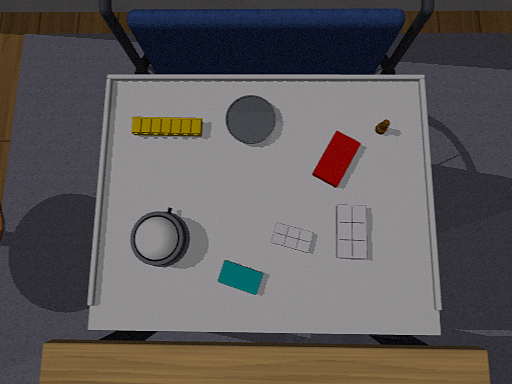

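View pics/scene0.png

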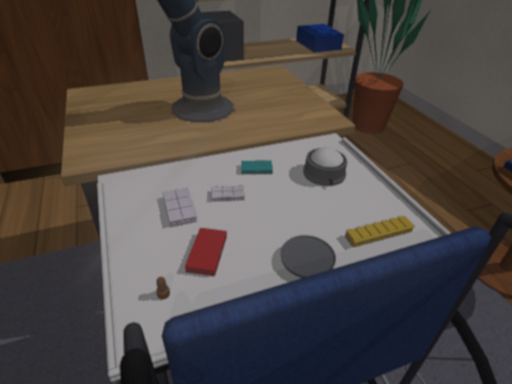

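The top view shows the box that is meant: the larger silver one at (352,231), with its long side roughly along world x. The switch dome is at (157,238), the organizer at (167,126), the turntable at (251,120) and the dropper at (383,126). The red, turquoise and small silver boxes are decoys.

```bash
cat > h.py <<'E'
from station import readout, grab_frame, get_calibration, robot, boxes_of
import cv2,numpy as np
def back(cal,uv,z):
    """pinhole pixel -> world point at height z"""
    V=np.array(cal["view"]);R=V[:3,:3];c=-R.T@V[:3,3]
    d=R.T@np.array([(uv[0]-cal["cx"])/cal["fx"],-(uv[1]-cal["cy"])/cal["fy"],-1])
    return c+d*(z-c[2])/d[2]
E
python3 - <<'E'
from h import *
im=cv2.imread("pics/top0.png");cal=get_calibration("top")
c=im[185:280,310:395]
cv2.imwrite("pics/crop.png",np.hstack([cv2.resize(c,None,fx=5,fy=5,interpolation=cv2.INTER_NEAREST),cv2.resize(im[200:275,125:195],(395,475),interpolation=cv2.INTER_NEAREST)])[:,:800])
for p in [(337,205),(365.5,205),(368,258),(337,258)]: print(p,back(cal,p,20).round(1))
E
```

```text
(337, 205) [ 564.7 -154.5   20. ]
(365.5, 205) [ 565.2 -213.7   20. ]
(368, 258) [ 456.4 -214.2   20. ]
(337, 258) [ 455.8 -151.3   20. ]
```

View pics/crop.png

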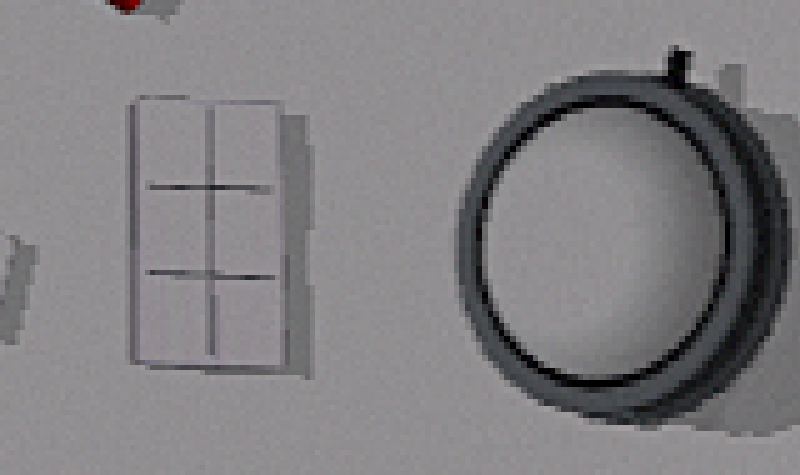

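The crop shows lid corners at about (337.4,204.4), (366.6,205.6), (366.6,257.4) and (337.4,257) in full-picture pixels, so the box is almost aligned with world x. The dome's rim ring is centred at about (157,238).

```bash
python3 - <<'E'
from h import *
cal=get_calibration("top")
for p in [(337.4,204.4),(366.6,205.6),(366.6,257.4),(337.4,257)]: print(p,back(cal,p,20).round(1))
print(back(cal,(352,231.1),20),back(cal,(157,238),50))
from scipy.spatial.transform import Rotation as Ro
s=readout.state();print(Ro.from_rotvec(s["eef_rot"]).as_matrix().round(3))
R=Ro.from_rotvec(s["eef_rot"]).as_matrix()
print(R.T@(np.array([511,-184,120])-s["tool_pos"]))
W=get_calibration("wrist");print(W)
E
```

```text
(337.4, 204.4) [ 566.  -155.4   20. ]
(366.6, 205.6) [ 563.9 -215.9   20. ]
(366.6, 257.4) [ 457.6 -211.4   20. ]
(337.4, 257) [ 457.8 -152.2   20. ]
[ 510.65980752 -183.73321471   20.        ] [491.64066267 211.58492902  50.        ]
[[ 0.915  0.404  0.   ]
 [ 0.404 -0.915 -0.   ]
 [ 0.     0.    -1.   ]]
[ 393.08343893 -300.28952263   87.69133619]
{'fx': 297.3186396354542, 'fy': 297.3186396354542, 'cx': 259.78801448205706, 'cy': 190.9633627723584, 'view': array([[ 4.04354453e-01, -9.14602341e-01, -1.81332007e-04,
        -6.74915532e+02],
       [ 8.73099213e-01,  3.86064555e-01, -2.97744728e-01,
         3.66683235e+01],
       [ 2.72388031e-01,  1.20236086e-01,  9.54645507e-01,
        -3.92237300e+02],
       [ 0.00000000e+00,  0.00000000e+00,  0.00000000e+00,
         1.00000000e+00]])}
```

```bash
python3 -m handwheel '{"rot":[[0,0,0],[0,0,0],[0,0,0],[0,0,0],[0,0,0]],"slide":[[49,-37.5,0],[49,-37.5,0],[49,-37.5,0],[49,-37.5,0],[49,-37.5,0]],"hand":[1,1,1,1,1]}' 25
python3 -m handwheel '{"rot":[[0,0,0],[0,0,0],[0,0,0.15],[0,0,0.15],[0,0,0.146]],"slide":[[49,-37.5,0],[49,-37.5,0],[47,-37.5,0],[0,0,30],[0,0,30]],"hand":[1,1,1,1,1]}'
python3 - <<'E'
from h import *
s=readout.state();cal=get_calibration("wrist")
im=grab_frame("wrist");cv2.imwrite("pics/w1.png",im[:,:,::-1])
print(s["tool_pos"],s["eef_rot"],s["time_s"]);print([(d["position"],d["score"]) for d in boxes_of("wrist","pill_box")])
np.savez("w1.npz",**cal)
E
```

```text
time_s: 1.32
tool_pos: [422.0, -345.3, 208.1]
eef_rot: [3.073, 0.648, 0.001]
wrist_force: [-0.5, 0.3, 0.9]
opening: 87.3
grasp_force: 0.0
time_s: 1.95
tool_pos: [509.1, -184.6, 147.5]
eef_rot: [3.141, -0.052, 0.003]
wrist_force: [-0.1, -1.1, -0.7]
opening: 87.1
grasp_force: 0.0
[ 509.12486986 -184.61562834  147.50737239] [ 3.14058042e+00 -5.15422748e-02  2.64171713e-03] 1.95
[([516.2, -181.1, 21.8], 0.88), ([503.6, -61.7, 17.4], 0.63), ([444.6, 61.1, 5.8], 0.62)]
```

View pics/w1.png

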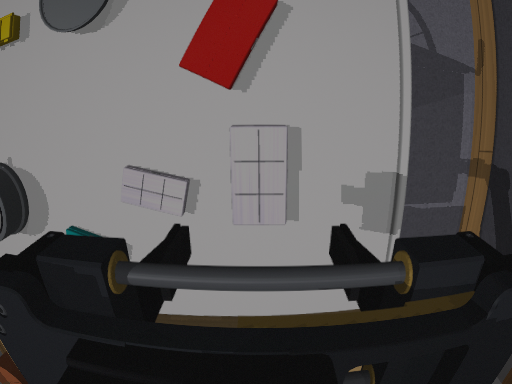

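The wrist view shows the box lid with corners at about (231,126), (287,126), (287,224) and (233,224). The fingers straddle it below, at (175,260) and (345,260).

```bash
cat >> h.py <<'E'
def backf(cal,uv,z):
    V=np.array(cal["view"]);R=V[:3,:3];c=-R.T@V[:3,3]
    p=np.array([(uv[0]-cal["cx"])/cal["fx"],-(uv[1]-cal["cy"])/cal["fy"]]);r=np.hypot(*p)
    d=R.T@np.append(p/r*np.sin(r),-np.cos(r))
    return c+d*(z-c[2])/d[2]
def avg(n=10):
    """mean wrist force and moment over n control periods (camera calls let time pass)"""
    F=[]
    for _ in range(n):
        grab_frame("top");s=readout.state();F.append(np.r_[s["wrist_force"],s["ft_torque"]])
    F=np.array(F);return F.mean(0),F.std(0)/n**.5,s
E
python3 - <<'E'
from h import *
cal=dict(np.load("w1.npz"))
for p in [(231,126),(287,126),(287,224),(233,224)]: print(p,backf(cal,p,20).round(1))
m,e,s=avg(10);print(m.round(4),e.round(4),s["tool_pos"],s["eef_rot"],s["time_s"])
E
```

```text
(231, 126) [ 566.8 -157.    20. ]
(287, 126) [ 564.9 -214.3   20. ]
(287, 224) [ 456.5 -213.4   20. ]
(233, 224) [ 458.4 -152.9   20. ]
[0.083  0.2215 0.2253 0.0249 0.0249 0.0145] [0.1181 0.175  0.2102 0.0112 0.0094 0.0064] [ 508.53570797 -185.75644228  148.26873474] [ 3.14086488e+00 -4.74106857e-02  1.74688555e-03] 2.55
```

```bash
cat >> h.py <<'E'
def avgj(n):
    F=[]
    for _ in range(n):
        grab_frame("top");s=readout.state();F.append(np.r_[s["wrist_force"],s["ft_torque"],s["joint_torque"],s["joints"]])
    F=np.array(F);return F.mean(0),F.std(0),s
E
python3 - <<'E'
from h import *
np.set_printoptions(suppress=True,precision=4)
m,e,s=avgj(12);print(m,e,s["time_s"]);np.save("base.npy",m)
E
python3 -m handwheel '{"rot":[[0,0,0],[0,0,0],[0,0,0],[0,0,0]],"slide":[[2.5,-0.5,50],[0,0,50],[0,0,18.5],[0,0,0]],"hand":[1,1,1,1]}'
python3 -m handwheel '{"rot":[[0,0,0],[0,0,0],[0,0,0],[0,0,0]],"slide":[[0,0,0],[0,0,0],[0,0,0],[0,0,0]],"hand":[-1,-1,-1,-1]}' 30
```

```text
[  0.0296   0.093    0.2117   0.0427   0.0238   0.0058   0.0147 -39.5197
  -1.1282 -20.6669  -0.0291  -0.0692   0.0008   0.426    0.3236  -0.1896
   1.9102   0.0758   0.9144  -1.4012] [0.263  0.5957 0.4779 0.0273 0.0171 0.0149 0.0081 0.0242 0.0019 0.023
 0.0002 0.0013 0.0007 0.0001 0.0002 0.0001 0.0001 0.     0.     0.0001] 3.15
time_s: 3.65
tool_pos: [509.6, -184.7, 27.7]
eef_rot: [-3.14, 0.047, 0.005]
wrist_force: [0.2, 1.1, 1.1]
opening: 87.0
grasp_force: 0.0
time_s: 4.15
tool_pos: [511.1, -185.2, 29.7]
eef_rot: [3.141, -0.048, 0.001]
wrist_force: [0.3, 0.2, 0.1]
opening: 55.1
grasp_force: 0.0
```

```bash
python3 -m handwheel '{"rot":[[0,0,0],[0,0,0],[0,0,0],[0,0,0]],"slide":[[0,0,0],[0,0,0],[0,0,0],[0,0,0]],"hand":[-1,-1,-1,-1]}' 30
python3 - <<'E'
from h import *
im=grab_frame("wrist");cv2.imwrite("pics/w2.png",im[:,:,::-1])
E
```

```text
time_s: 4.65
tool_pos: [510.8, -185.1, 29.1]
eef_rot: [-3.141, 0.047, 0.0]
wrist_force: [0.6, 0.1, 0.7]
opening: 14.9
grasp_force: 0.0
```

View pics/w2.png

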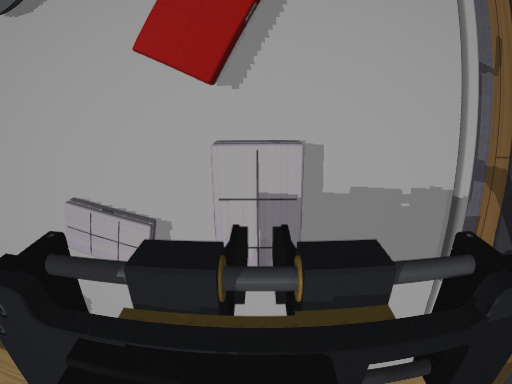

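The fingers closed above the lid without touching it: in this view they are at (237,265) and (283,265), over the lid, whose far corners are at (213,141) and (302,141). So the tray surface is lower than z=0. I'll triangulate the lid height.

```bash
python3 - <<'E'
from h import *
a=dict(np.load("w1.npz"));b=get_calibration("wrist");t=get_calibration("top");s0=get_calibration("scene")
for z in [20,10,0,-10,-20,-30]:
    A=[backf(a,p,z)[:2] for p in [(231,126),(287,126)]]
    B=[backf(b,p,z)[:2] for p in [(213,141),(302,141)]]
    T=[back(t,p,z)[:2] for p in [(337.4,204.4),(366.6,205.6)]]
    print(z,np.round(np.r_[A,B,T],1).tolist(), back(t,(352,231.1),z)[:2].round(1))
E
```

```text
20 [[566.8, -157.0], [564.9, -214.3], [568.7, -157.1], [567.0, -213.6], [566.0, -155.4], [563.9, -215.9]] [ 510.7 -183.7]
10 [[566.0, -156.0], [564.1, -215.2], [567.4, -155.4], [565.6, -215.0], [567.3, -157.4], [565.2, -218.8]] [ 511.3 -186.1]
0 [[565.2, -155.0], [563.2, -216.1], [566.1, -153.8], [564.2, -216.4], [568.7, -159.4], [566.6, -221.6]] [ 511.9 -188.5]
-10 [[564.5, -154.0], [562.4, -217.0], [564.8, -152.2], [562.8, -217.7], [570.1, -161.5], [567.9, -224.4]] [ 512.6 -191. ]
-20 [[563.7, -153.0], [561.6, -217.9], [563.6, -150.5], [561.5, -219.1], [571.4, -163.5], [569.2, -227.2]] [ 513.2 -193.4]
-30 [[562.9, -152.0], [560.7, -218.8], [562.3, -148.9], [560.1, -220.5], [572.8, -165.6], [570.5, -230.1]] [ 513.9 -195.8]
```

```bash
python3 - <<'E'
from h import *
print(robot.finger_overhang,[x for x in dir(robot) if x[0]!="_"])
cal=get_calibration("wrist");V=cal["view"];s=readout.state();print(s["tool_pos"],s["opening"],s["wrist_force"],s["grasp_force"],s["joints"])
for dy in(-8,8):
  for z in (29,23,4):
    p=V[:3]@np.r_[s["tool_pos"][0],s["tool_pos"][1]+dy,z,1]
    q=np.array([p[0],-p[1]]);r=np.hypot(*q);th=np.arctan2(r,-p[2]);print(z,np.array([cal["cx"],cal["cy"]])+q/r*th*cal["fx"])
im=cv2.imread("pics/w2.png")[200:330,180:340];cv2.imwrite("pics/w2c.png",cv2.resize(im,(800,650))[:600])
E
```

```text
25.0 ['PlanningError', 'finger_overhang', 'job_done']
[ 510.80966654 -185.08489216   29.11731454] 10.966376314826883 [-0.44144441  0.05513809 -0.20478833] 0.0 [ 0.40084685  0.48923457 -0.16733255  1.99558803  0.12697317  0.66651986
 -1.44817019]
29 [271.93099385 229.29933412]
23 [271.59958341 225.59087353]
4 [270.65512217 215.07783027]
29 [247.57792549 229.94951612]
23 [247.91939438 226.22723625]
4 [248.89256869 215.67277891]
```

View pics/w2c.png

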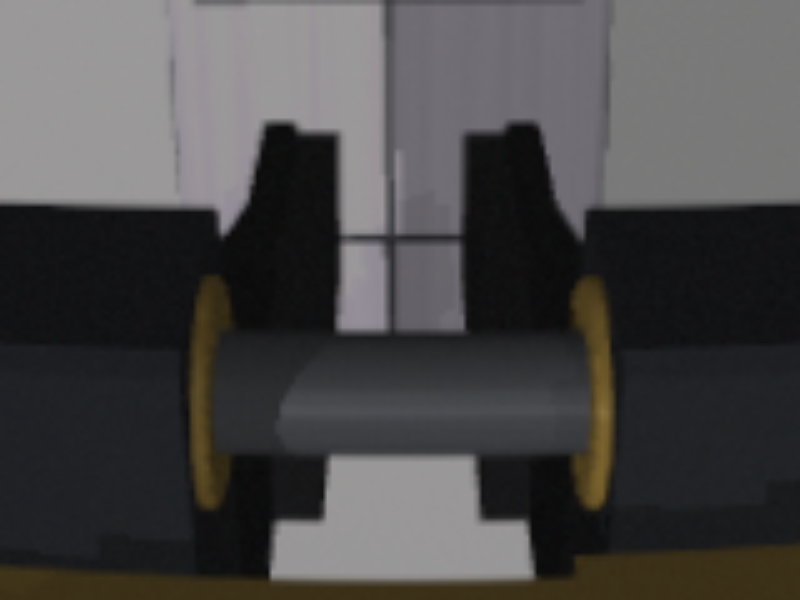

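```bash
python3 -m handwheel '{"rot":[[0,0,0],[0,0,0],[0,0,0],[0,0,0],[0,0,0]],"slide":[[0,0,0],[0,0,0],[0,0,0],[0,0,0],[0,0,0]],"hand":[1,1,1,1,1]}' 30
python3 -m handwheel '{"rot":[[0,0,0],[0,0,0],[0,0,0],[0,0,0],[0,0,0]],"slide":[[0,0,0],[0,0,0],[0,0,0],[0,0,3],[0,0,3]],"hand":[1,1,1,1,1]}' 30
python3 -m handwheel '{"rot":[[0,0,0],[0,0,0]],"slide":[[0,0,3],[0,0,3]],"hand":[1,1]}'
```

```text
time_s: 5.32
tool_pos: [510.8, -185.1, 29.2]
eef_rot: [3.141, -0.048, 0.0]
wrist_force: [0.5, -0.4, 0.4]
opening: 53.1
grasp_force: 0.0
time_s: 5.95
tool_pos: [510.8, -185.1, 22.9]
eef_rot: [3.141, -0.047, -0.0]
wrist_force: [-0.0, -0.2, 0.5]
opening: 87.0
grasp_force: 0.0
time_s: 6.2
tool_pos: [510.8, -185.1, 16.9]
eef_rot: [3.141, -0.047, -0.0]
wrist_force: [-0.1, -0.5, 0.2]
opening: 87.2
grasp_force: 0.0
```

```bash
python3 -m handwheel '{"rot":[[0,0,0],[0,0,0]],"slide":[[0,0,3],[0,0,3]],"hand":[1,1]}'
python3 -m handwheel '{"rot":[[0,0,0],[0,0,0]],"slide":[[0,0,3],[0,0,2]],"hand":[1,1]}'
```

```text
time_s: 6.45
tool_pos: [510.8, -185.1, 11.0]
eef_rot: [3.141, -0.047, 0.0]
wrist_force: [-0.7, 1.3, -0.1]
opening: 86.9
grasp_force: 0.0
time_s: 6.7
tool_pos: [510.8, -185.1, 5.9]
eef_rot: [3.141, -0.047, -0.0]
wrist_force: [-0.8, 0.0, 0.2]
opening: 87.0
grasp_force: 0.0
```

```bash
python3 -m handwheel '{"rot":[[0,0,0],[0,0,0]],"slide":[[0,0,2],[0,0,2]],"hand":[1,1]}'
```

```text
time_s: 6.95
tool_pos: [510.9, -185.1, 2.1]
eef_rot: [3.141, -0.047, 0.0]
wrist_force: [0.1, 0.2, -0.7]
opening: 86.6
grasp_force: 0.0
```

```bash
python3 -m handwheel '{"rot":[[0,0,0],[0,0,0],[0,0,0],[0,0,0],[0,0,0]],"slide":[[0,0,0],[0,0,0],[0,0,0],[0,0,0],[0,0,0]],"hand":[-1,-1,-1,-1,-1]}' 30
```

```text
time_s: 7.58
tool_pos: [510.9, -184.9, 2.3]
eef_rot: [-3.141, 0.047, -0.0]
wrist_force: [0.2, 1.1, 0.1]
opening: 59.0
grasp_force: 30.0
```

```bash
python3 -m handwheel '{"rot":[[0,0,0],[0,0,0],[0,0,0],[0,0,0],[0,0,0]],"slide":[[0,0,-20],[0,0,-45],[-2.5,0.5,-45],[0,0,-35.5],[0,0,0]],"hand":[-1,-1,-1,-1,-1]}' 40
python3 -m handwheel '{"rot":[[0,0,0],[0,0,0]],"slide":[[0,0,0],[0,0,0]],"hand":[-1,-1]}' 
cat > com.py <<'E'
from h import *
np.set_printoptions(suppress=True,precision=4)
b=np.load("base.npy");m,e,s=avgj(12);d=m-b
print(s["tool_pos"],s["eef_rot"],s["opening"],s["time_s"]);print("dF,dT",d[:6]);print("dtau",d[6:13],e[6:13]);print("dq",d[13:])
np.save("held.npy",m)
im=grab_frame("wrist");cv2.imwrite("pics/w3.png",im[:,:,::-1])
E
python3 com.py
```

```text
time_s: 8.2
tool_pos: [510.0, -186.2, 150.1]
eef_rot: [3.139, -0.048, 0.009]
wrist_force: [-0.2, -0.1, -3.9]
opening: 58.7
grasp_force: 40.0
time_s: 8.45
tool_pos: [507.0, -185.2, 145.7]
eef_rot: [-3.14, 0.047, 0.006]
wrist_force: [-0.3, 0.0, -2.8]
opening: 58.7
grasp_force: 40.0
[ 508.3147 -185.5402  147.7073] [ 3.1412 -0.0475  0.0003] 58.45837799713225 9.05
dF,dT [-0.0208 -0.0613 -2.532  -0.023  -0.0489 -0.0206]
dtau [-0.0114 -1.1708 -0.086  -0.743  -0.0114  0.0452 -0.0009] [0.0088 0.1191 0.0019 0.0368 0.0002 0.0054 0.    ]
dq [ 0.0033  0.0012 -0.0042  0.0003  0.0018  0.     -0.0018]
```

View pics/w3.png

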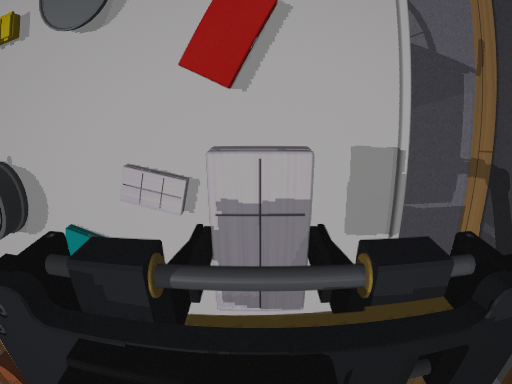

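The wrist view shows the box held, with lid corners at about (208,150), (312,150), (305,310) and (217,310). Next I'll refine the moment reading, and run PnP for where the box sits in the hand and how it is tilted.

```bash
cat > pnp.py <<'E'
from h import *
from scipy.spatial.transform import Rotation as Ro
def boxpose(uv,cal,s):
    K=np.array([[cal["fx"],0,cal["cx"]],[0,cal["fy"],cal["cy"]],[0,0,1.]])
    n=cv2.fisheye.undistortPoints(np.array(uv,float)[:,None],K,np.zeros(4))
    # far-left, far-right, near-right, near-left as seen: box x ahead, y left
    obj=np.array([[55,30,20],[55,-30,20],[-55,-30,20],[-55,30,20]],float)
    out=[]
    ok,rv,tv,err=cv2.solvePnPGeneric(obj,n,np.eye(3),None,flags=cv2.SOLVEPNP_IPPE)
    V=cal["view"];F=np.diag([1,-1,-1.])
    for r,t,e in zip(rv,tv,err):
        Rw=V[:3,:3].T@F@cv2.Rodrigues(r)[0];pw=V[:3,:3].T@(F@t[:,0]-V[:3,3])
        T=Ro.from_rotvec(s["eef_rot"]).as_matrix()
        print("box origin",pw.round(1),"rotvec",Ro.from_matrix(Rw).as_rotvec().round(3),"in tool",(T.T@(pw-s["tool_pos"])).round(1),"err",e)
E
python3 - <<'E'
from pnp import *
np.set_printoptions(suppress=True,precision=4)
s=readout.state();boxpose([(208,150),(312,150),(305,310),(217,310)],get_calibration("wrist"),s)
b=np.load("base.npy");m,e,s=avgj(24);d=m-b
print(s["tool_pos"],s["time_s"]);print("dF,dT",d[:6]);print("dtau",d[6:13],e[6:13]);np.save("held.npy",m)
E
```

```text
box origin [ 508.9 -185.7  182.6] rotvec [ 2.042 -2.092  0.151] in tool [  0.6   0.1 -34.9] err [0.3488]
box origin [ 537.5 -187.1  174.5] rotvec [ 1.628 -2.112 -1.234] in tool [ 29.2   0.7 -26.8] err [0.3655]
[ 508.2858 -185.5297  147.6673] 10.3
dF,dT [ 0.0177 -0.1243 -2.7322 -0.0353 -0.0267 -0.0093]
dtau [-0.0153 -1.1819 -0.0888 -0.8048 -0.0114  0.0388 -0.0008] [0.0009 0.0069 0.0003 0.0009 0.0001 0.0002 0.    ]
```

```bash
sed -i 's/,20\]/,0]/g; s/in tool/lid in tool/' pnp.py; python3 - <<'E'
from pnp import *
s=readout.state();c=get_calibration("wrist");boxpose([(208,150),(312,150),(305,310),(217,310)],c,s)
boxpose([(231,126),(287,126),(287,224),(233,224)],dict(np.load("w1.npz")),s)
t=get_calibration("top")
for z in (50,30,20,10):print(z,back(t,(157,238),z)[:2].round(1))
print(np.linalg.inv(c["view"])[:3,3])
E
```

```text
box origin [ 508.2 -185.9  162.5] rotvec [-0.015  0.033 -0.023] lid in tool [ -0.    0.4 -14.9] err [0.00261047]
box origin [ 521.9 -186.4  161.8] rotvec [ 0.026  0.89  -0.028] lid in tool [ 13.7   0.5 -14.2] err [0.02907708]
box origin [ 510.4 -184.3   14.8] rotvec [-0.041  0.011 -0.022] lid in tool [  2.1  -1.3 132.8] err [0.00171523]
box origin [ 514.8 -184.6   14.3] rotvec [ 0.052  0.488 -0.032] lid in tool [  6.4  -1.1 133.4] err [0.0037701]
50 [491.6 211.6]
30 [492.5 217.2]
20 [492.9 220. ]
10 [493.3 222.8]
[ 590.30556663 -188.0598035   325.20917089]
```

```bash
python3 -m handwheel '{"rot":[[0,0,0],[0,0,0],[0,0,0],[0,0,0],[0,0,0]],"slide":[[-2,-60,0],[-2,-60,0],[-2,-60,0],[-2,-60,0],[0,0,0]],"hand":[-1,-1,-1,-1,-1]}'
python3 -m handwheel '{"rot":[[0,0,0],[0,0,0]],"slide":[[0,0,0],[0,0,0]],"hand":[-1,-1]}'
python3 - <<'E'
from h import *
s=readout.state();cal=get_calibration("wrist");np.savez("w4.npz",**cal)
im=grab_frame("wrist");cv2.imwrite("pics/w4.png",im[:,:,::-1])
print(s["tool_pos"],s["eef_rot"],s["time_s"])
for q in("dome_top","switch"):print([(d["position"],d["score"]) for d in boxes_of("wrist",q)])
for z in (50,45):
  for X in [492]:
    for Y in (212,):
      for a in np.arange(0,6.28,1.57):
        p=cal["view"][:3]@np.r_[X+43.3*np.cos(a),Y+43.3*np.sin(a),z,1]
        q=np.array([p[0],-p[1]]);r=np.hypot(*q);print(z,(np.array([cal["cx"],cal["cy"]])+q/r*np.arctan2(r,-p[2])*cal["fx"]).round(1))
E
```

```text
time_s: 10.92
tool_pos: [507.2, 61.1, 148.1]
eef_rot: [-3.139, 0.031, -0.002]
wrist_force: [-0.8, -0.7, -2.6]
opening: 58.6
grasp_force: 40.0
time_s: 11.18
tool_pos: [507.6, 52.8, 147.5]
eef_rot: [3.14, -0.052, -0.0]
wrist_force: [-0.3, 0.0, -1.8]
opening: 58.7
grasp_force: 40.0
[507.59742353  52.83097505 147.52325249] [ 3.14037714e+00 -5.19266978e-02 -3.07050510e-04] 11.175
[([497.5, 204.4, 66.7], 0.55)]
[([508.0, 194.5, 49.4], 0.74)]
50 [105.9 166.8]
50 [ 80.8 206.5]
50 [120.  242.1]
50 [148.3 205.4]
45 [108.  165.8]
45 [ 83. 205.]
45 [121.7 240.1]
45 [149.9 203.8]
```

View pics/w4.png

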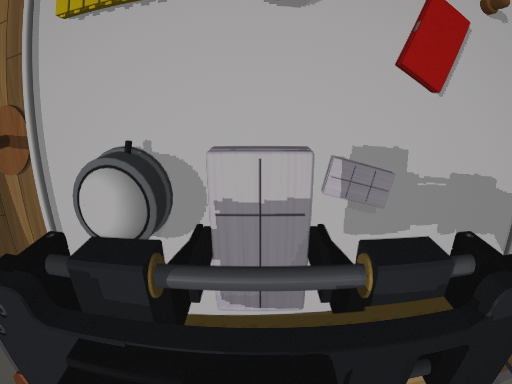

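The wrist view shows the dome inside its dark ring, with the right edge at about (150,205), the left at (80,205) and the top at (108,167). That matches the projection of the estimate (492,212). I'll refine it numerically.

```bash
python3 - <<'E'
from h import *
im=cv2.imread("pics/w4.png",0);cal=dict(np.load("w4.npz"))
print(im[205,66:180].tolist());print(im[155:245,112].tolist())
# boundary of the bright dome cap
m=(im>105).astype(np.uint8);n,l,st,_=cv2.connectedComponentsWithStats(m,connectivity=4);k=l[205,110];print(st[k])
E
```

```text
[161, 162, 161, 161, 162, 161, 161, 124, 85, 85, 86, 66, 23, 84, 157, 161, 162, 162, 146, 162, 162, 162, 162, 162, 162, 162, 162, 162, 162, 162, 162, 162, 162, 162, 162, 163, 162, 162, 163, 162, 162, 162, 163, 162, 163, 163, 163, 163, 161, 160, 158, 156, 155, 153, 152, 150, 148, 146, 145, 142, 140, 138, 136, 134, 132, 130, 127, 125, 123, 122, 119, 118, 117, 115, 113, 112, 110, 109, 107, 106, 64, 22, 25, 60, 84, 84, 85, 85, 82, 79, 51, 38, 37, 35, 36, 35, 36, 36, 35, 36, 49, 62, 62, 61, 48, 36, 105, 129, 129, 129, 128, 129, 129, 129]
[43, 43, 45, 68, 87, 88, 88, 88, 88, 89, 66, 26, 28, 88, 130, 132, 134, 135, 137, 139, 140, 141, 143, 145, 146, 147, 148, 150, 152, 152, 154, 155, 157, 157, 158, 160, 161, 162, 163, 163, 163, 162, 163, 162, 163, 162, 162, 162, 162, 162, 163, 162, 162, 163, 162, 162, 163, 163, 162, 162, 163, 163, 162, 162, 163, 162, 162, 161, 161, 160, 159, 158, 157, 156, 155, 154, 153, 152, 151, 149, 147, 142, 101, 21, 19, 19, 19, 18, 19, 21]
[  79  168   67   70 3675]
```

```bash
python3 -m handwheel '{"rot":[[0,0,0],[0,0,0],[0,0,0],[0,0,0],[0,0,0]],"slide":[[-2,-50.5,0],[-2,-50.5,0],[-2,-51,0],[0,0,30],[0,0,30]],"hand":[-1,-1,-1,-1,-1]}'
python3 -m handwheel '{"rot":[[0,0,0],[0,0,0],[0,0,0]],"slide":[[0,0,0],[0,0,0],[0,0,0]],"hand":[-1,-1,-1]}'
python3 - <<'E'
from h import *
m,e,s=avgj(8);print(s["tool_pos"],s["time_s"],m[:13].round(4),e[6:13].round(4),m[13:].round(3));np.save("up.npy",m)
E
```

```text
time_s: 11.95
tool_pos: [506.6, 207.0, 87.2]
eef_rot: [-3.141, 0.047, -0.002]
wrist_force: [-0.8, -1.2, -2.7]
opening: 58.6
grasp_force: 40.0
time_s: 12.32
tool_pos: [507.3, 206.9, 89.1]
eef_rot: [-3.14, 0.048, -0.004]
wrist_force: [-0.4, -1.0, -1.9]
opening: 58.6
grasp_force: 40.0
[506.16988602 206.74552769  87.79405438] 12.725 [-2.67000e-02 -3.60000e-03 -2.62770e+00  1.07000e-02 -1.26000e-02
 -2.50000e-03  2.23000e-02 -4.33220e+01 -3.04060e+00 -1.93471e+01
 -3.50000e-03 -7.36000e-02  4.00000e-04] [0.0045 0.1107 0.0095 0.0228 0.0003 0.0024 0.0003] [-0.195  0.424 -0.342  1.942  0.193  0.806 -2.244]
```

```bash
python3 -m handwheel '{"rot":[[0,0,0],[0,0,0],[0,0,0],[0,0,0],[0,0,0]],"slide":[[0,2,4],[0,0,4],[0,0,2],[0,0,0],[0,0,0]],"hand":[-1,-1,-1,-1,-1]}'
cat > f.py <<'E'
from h import *
m,e,s=avgj(4);u=np.load("up.npy");print(s["tool_pos"].round(1),s["eef_rot"].round(3),s["time_s"],"F",m[:3].round(2),"dtau",(m-u)[6:13].round(4),e[7].round(3))
E
python3 f.py
python3 -m handwheel '{"rot":[[0,0,0],[0,0,0],[0,0,0]],"slide":[[0,0,3],[0,0,0],[0,0,0]],"hand":[-1,-1,-1]}'
python3 f.py
```

```text
time_s: 13.35
tool_pos: [506.1, 204.9, 77.7]
eef_rot: [-3.141, 0.047, -0.0]
wrist_force: [0.1, 0.4, -2.7]
opening: 58.7
grasp_force: 40.0
[506.1 204.8  77.8] [-3.141  0.047 -0.   ] 13.55 F [ 0.6   0.25 -2.5 ] dtau [-0.02   -0.2688 -0.0296  0.4969 -0.001   0.006  -0.0005] 0.02
time_s: 13.92
tool_pos: [506.1, 204.8, 74.7]
eef_rot: [3.141, -0.047, 0.0]
wrist_force: [-0.5, -0.3, -1.9]
opening: 59.1
grasp_force: 40.0
[506.1 204.8  74.7] [-3.141  0.047 -0.   ] 14.125 F [ 0.21  0.35 -1.92] dtau [-2.560e-02 -3.640e-02 -7.400e-03  9.136e-01 -4.000e-04  4.630e-02
  1.500e-03] 0.007
```

```bash

python3 -m handwheel '{"rot":[[0,0,0],[0,0,0],[0,0,0]],"slide":[[0,0,2],[0,0,0],[0,0,0]],"hand":[-1,-1,-1]}'
python3 f.py
python3 -m handwheel '{"rot":[[0,0,0],[0,0,0],[0,0,0]],"slide":[[0,0,1.5],[0,0,0],[0,0,0]],"hand":[-1,-1,-1]}'
python3 f.py
```

```text
time_s: 14.5
tool_pos: [506.1, 204.7, 72.7]
eef_rot: [3.141, -0.048, 0.0]
wrist_force: [0.4, -0.5, -1.8]
opening: 58.7
grasp_force: 40.0
[506.1 204.7  72.7] [ 3.141 -0.047  0.   ] 14.7 F [ 0.33  0.07 -1.24] dtau [-0.0301 -0.0017 -0.0086  1.1118 -0.004   0.0698  0.0025] 0.005
time_s: 15.08
tool_pos: [506.2, 204.8, 71.2]
eef_rot: [-3.141, 0.047, -0.0]
wrist_force: [0.8, -0.0, 0.0]
opening: 58.5
grasp_force: 40.0
[506.2 204.7  71.2] [ 3.141 -0.047  0.   ] 15.275 F [ 0.07 -0.49 -0.72] dtau [-0.0992  0.4414 -0.0308  1.5025 -0.0272  0.0729  0.0021] 0.02
```

```bash

python3 -m handwheel '{"rot":[[0,0,0],[0,0,0],[0,0,0],[0,0,0]],"slide":[[0,0,0],[0,0,0],[0,0,0],[0,0,0]],"hand":[0.5,0.5,0.55,0.55]}'
python3 f.py; python3 - <<'E'
from h import *
s=readout.state();np.savez("w5.npz",**get_calibration("wrist"))
im=grab_frame("wrist");cv2.imwrite("pics/w5.png",im[:,:,::-1]);print(s["tool_pos"],s["eef_rot"],s["opening"])
E
```

```text
time_s: 15.78
tool_pos: [506.1, 204.7, 71.1]
eef_rot: [3.141, -0.048, 0.0]
wrist_force: [0.4, 0.4, 0.0]
opening: 67.1
grasp_force: 0.0
[506.1 204.7  71.1] [ 3.141 -0.047  0.   ] 15.975 F [ 0.47  0.09 -0.16] dtau [-2.430e-02  6.549e-01  8.010e-02  1.483e+00  2.530e-02 -8.000e-03
 -4.000e-04] 0.001
[506.07248839 204.72177981  71.1470051 ] [ 3.14117670e+00 -4.74161955e-02  8.39985898e-05] 67.4355413066821
```

View pics/w5.png

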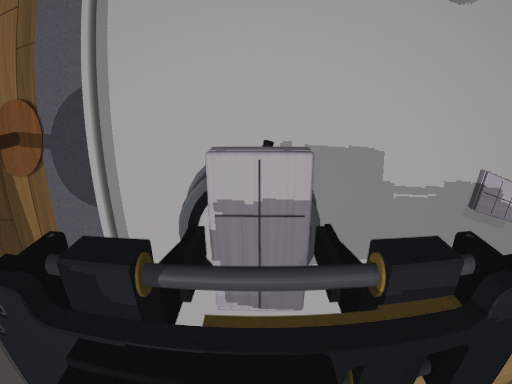

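The wrist view shows the box standing on the dome with the fingers clear: lid corners at about (208,151), (312,151), (304,310) and (217,310), nearly the same as when it was held level. I'll compare the two pictures numerically for tilt and stillness.

```bash
cat > tilt.py <<'E'
from pnp import *
import sys
s=readout.state();cal=get_calibration("wrist")
im=grab_frame("wrist");cv2.imwrite("pics/w6.png",im[:,:,::-1])
c=np.float32([(208,150),(312,150),(305,310),(217,310)])
a=cv2.imread("pics/w4.png",0);mask=np.zeros_like(a);cv2.fillConvexPoly(mask,np.int32([(200,142),(320,142),(312,232),(312,262),(208,262),(208,232)]),255)
for f in ("w5","w6"):
    b=cv2.imread(f"pics/{f}.png",0)
    cc,H=cv2.findTransformECC(a,b,np.eye(3,dtype=np.float32),cv2.MOTION_HOMOGRAPHY,(3,300,1e-6),mask,3)
    q=cv2.perspectiveTransform(c[None],H)[0];print(f,cc,q.round(1).tolist());boxpose(q,cal,s)
print("held");boxpose(c,dict(np.load("w4.npz")),s)
E
python3 tilt.py
```

```text
w5 0.3994722585155177 [[208.89999389648438, 153.8000030517578], [260.3999938964844, 150.8000030517578], [301.6000061035156, 261.1000061035156], [280.6000061035156, 261.20001220703125]]
box origin [506.6 202.7  18.5] rotvec [1.006 0.89  0.034] lid in tool [ 0.6  2.  52.6] err [0.02294637]
box origin [498.7 203.1  13.7] rotvec [-0.933 -0.086  0.477] lid in tool [-7.3  1.9 57.4] err [0.02847151]
w6 0.40906966592071764 [[209.89999389648438, 151.89999389648438], [256.70001220703125, 146.5], [302.3999938964844, 259.20001220703125], [283.20001220703125, 262.20001220703125]]
box origin [507.1 202.2  17.7] rotvec [1.068 0.809 0.079] lid in tool [ 1.1  2.5 53.4] err [0.02064375]
box origin [502.2 203.2  16.5] rotvec [-0.982 -0.028  0.536] lid in tool [-3.8  1.6 54.6] err [0.02932953]
held
box origin [507.6  52.4 162.4] rotvec [-0.016  0.033 -0.026] lid in tool [  6.1 152.2 -91.2] err [0.00261047]
box origin [521.3  51.9 161.7] rotvec [ 0.027  0.89  -0.031] lid in tool [ 19.8 152.3 -90.5] err [0.02907708]
```

```bash
cat > lk.py <<'E'
from pnp import *
a=cv2.imread("pics/w4.png",0)
P=np.float32([(208,150),(312,150),(260,160),(260,215),(217,215),(304,215),(217,310),(305,310),(260,305)])[:,None]
for f in ("w3","w5","w6"):
    b=cv2.imread(f"pics/{f}.png",0)
    q,st,e=cv2.calcOpticalFlowPyrLK(a,b,P,None,winSize=(13,13),maxLevel=1)
    print(f,[(d.round(1).tolist(),int(k[0]),round(float(x[0]),1)) for d,k,x in zip((q-P)[:,0],st,e)])
E
python3 lk.py
```

```text
w3 [([-0.20000000298023224, 0.10000000149011612], 1, 3.0), ([0.0, 0.10000000149011612], 1, 2.8), ([0.0, 0.0], 1, 2.6), ([-0.20000000298023224, -0.0], 1, 3.7), ([1.2000000476837158, 0.30000001192092896], 1, 6.2), ([0.0, -0.0], 1, 2.2), ([-0.20000000298023224, 0.20000000298023224], 1, 4.4), ([-0.10000000149011612, 0.5], 1, 3.8), ([0.0, 0.4000000059604645], 1, 4.1)]
w5 [([-1.100000023841858, 0.800000011920929], 1, 5.9), ([44.599998474121094, 2.799999952316284], 1, 32.5), ([-0.699999988079071, 1.0], 1, 7.1), ([-0.800000011920929, 1.0], 1, 6.4), ([-0.699999988079071, 1.100000023841858], 1, 7.6), ([38.70000076293945, 29.600000381469727], 1, 55.0), ([-0.30000001192092896, 0.30000001192092896], 1, 8.1), ([-0.800000011920929, 2.4000000953674316], 1, 8.0), ([-0.5, 0.6000000238418579], 1, 7.3)]
w6 [([-1.2000000476837158, 0.800000011920929], 1, 6.0), ([44.5, 2.799999952316284], 1, 32.4), ([-0.699999988079071, 1.0], 1, 7.1), ([-0.800000011920929, 1.0], 1, 6.3), ([-0.699999988079071, 1.2000000476837158], 1, 8.0), ([38.79999923706055, 29.700000762939453], 1, 55.0), ([-0.30000001192092896, 0.30000001192092896], 1, 8.1), ([-0.800000011920929, 2.4000000953674316], 1, 7.9), ([-0.5, 0.6000000238418579], 1, 7.2)]
```

```bash

python3 -m handwheel '{"rot":[[0,0,0],[0,0,0],[0,0,0],[0,0,0],[0,0,0]],"slide":[[0,0,0],[0,0,0],[0,0,0],[0,0,-20],[0,0,-50]],"hand":[1,1,1,1,1]}'
python3 -m handwheel '{"rot":[[0,0,0],[0,0,0],[0,0,0],[0,0,0]],"slide":[[0,0,-30],[0,0,0],[0,0,0],[0,0,0]],"hand":[1,1,1,1]}'
python3 - <<'E'
from h import *
s=readout.state();np.savez("w7.npz",**get_calibration("wrist"))
im=grab_frame("wrist");cv2.imwrite("pics/w7.png",im[:,:,::-1]);sc=grab_frame("scene");t=grab_frame("top");print(s["tool_pos"],s["eef_rot"],s["time_s"])
A=cv2.resize(im[100:300,130:390,::-1],(520,400))
B=cv2.resize(sc[120:220,280:350,::-1],(280,400),interpolation=cv2.INTER_CUBIC)
cv2.imwrite("pics/fin.png",np.hstack([A,B]))
for _ in range(10): grab_frame("top")
im2=grab_frame("wrist");print(np.abs(im2[100:300,130:390].astype(int)-im[100:300,130:390]).mean())
E
```

```text
time_s: 16.7
tool_pos: [504.3, 203.7, 139.8]
eef_rot: [3.139, -0.047, -0.009]
wrist_force: [0.4, -0.0, 0.3]
opening: 86.6
grasp_force: 0.0
time_s: 17.2
tool_pos: [505.2, 204.2, 169.7]
eef_rot: [3.14, -0.047, -0.004]
wrist_force: [0.4, 0.7, -0.9]
opening: 86.8
grasp_force: 0.0
[505.15662592 204.23688649 169.66945736] [ 3.14004015 -0.04729724 -0.00411073] 17.2
2.6576538461538464
```

View pics/fin.png

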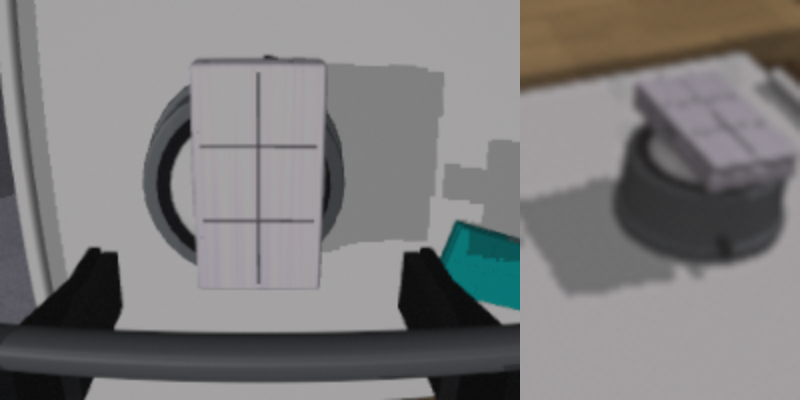

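The box stands on the dome by itself and the gripper is well above it. The lid corners are at about (225.5,130), (293,130), (290,244.5) and (229,244.5) in wrist-camera pixels.

```bash
python3 - <<'E'
from pnp import *
a=dict(np.load("w7.npz"));s=readout.state()
for d in (0,.7): boxpose([(225.5,130+d),(293,130),(290,244.5),(229,244.5+d)],a,s)
V=a["view"]
K=lambda p:(lambda c:(lambda q,r:np.array([a["cx"],a["cy"]])+q/r*np.arctan2(r,-c[2])*a["fx"])(np.array([c[0],-c[1]]),np.hypot(c[0],c[1])))(V[:3]@np.r_[p,1])
from scipy.optimize import least_squares
uv=np.array([(225.5,130),(293,130),(290,244.5),(229,244.5)]);o=np.array([[55,30,20],[55,-30,20],[-55,-30,20],[-55,30,20.]])
for z in (68,69,70):
    f=lambda x:np.ravel([K(np.r_[x[0],x[1],z]+Ro.from_rotvec(x[2:]).apply(p)) for p in o]-uv)
    r=least_squares(f,[506,204,0,0,0]);print(z,r.x.round(3),r.cost)
E
```

```text
box origin [506.5 204.5  85.6] rotvec [-0.007  0.065 -0.028] lid in tool [ 0.4  0.2 85.6] err [0.0004055]
box origin [511.8 204.3  85.7] rotvec [ 0.018  0.539 -0.03 ] lid in tool [ 5.7  0.2 85.5] err [0.00777131]
box origin [506.2 204.4  85.9] rotvec [ 0.04   0.063 -0.029] lid in tool [ 0.1  0.3 85.3] err [0.00063389]
box origin [511.5 204.5  86. ] rotvec [-0.028  0.544 -0.017] lid in tool [ 5.5  0.1 85.2] err [0.00784314]
68 [ 5.06141e+02  2.04421e+02 -4.00000e-03  3.30000e-02 -2.80000e-02] 0.19239056992208187
69 [ 5.06538e+02  2.04403e+02 -5.00000e-03  2.20000e-02 -2.80000e-02] 0.4247559292740657
70 [ 5.06933e+02  2.04385e+02 -5.00000e-03  1.10000e-02 -2.80000e-02] 0.7570659146721728
```

```bash
python3 -c "
from station import robot
print(robot.job_done())"
```

```text
the job is handed in; nothing more can be done
None
```

The job is handed in: the pill box stands by itself on the dome, measured about 0.02–0.065 rad from level, with the dome judged fully down from box height and contact force and the gripper clear; no pass/fail result was returned.

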